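# Pack a cell sample set into the sample tray

### The arm

A 6-joint arm with a two-finger parallel gripper is mounted at the origin on the work surface. World frame = base frame: x ahead of the robot, y to its left, z up, the work surface at z = 0. Lengths are in m, angles in rad, forces in N, time in s.
With the tool pointing down it reaches from about 0.3 to 0.875 m from the base axis. Payload 6.4 kg.
Tool frame: the origin (TCP) lies midway between the tips of the shut fingers; the grasp point (between the pads) lies 19 mm behind it; z points along the fingers, y is the line along which they close (so a half turn about z gives the same grasp; the last joint's range is limited). The gripper opens to 85 mm and grips with 20 to 120 N. Pads are 22 mm wide; open, the fingers measure 114 mm over their backs; the gripper's body (76 mm by 85 mm) begins 54 mm behind the grasp point. The pads swing forward as they close: fully open they stand 13 mm farther back than shut.
Start: joints at [1.075, 0.181, 1.607, -0, 1.354, -0.206], TCP at [0.164, 0.551, 0.231] pointing down, gripper open.
Joint ranges: [-2.99, 2.99], [-0.89, 2.07], [0.3, 2.58], [-1.14, 4.28], [0, 2.63], [-3.12, 3.12]. Speed limits (rad/s): [2.57, 2.57, 3.01, 3.14, 3.14, 3.14].

### API

Orientations are given as a unit quaternion [w, x, y, z].
In Python, from bench import ctrl gives the robot as it stands. The module is installed in compiled form; this text tells all that it offers.
- The arm moves only by the tool move_arm, never from a script. Its argument "plan" is one flat list of numbers, 6 for each row, row after row: the shift along the world's x, y, z in units of 50 mm (1.0 is 50 mm), then the turn, a rotation vector about the world's x, y, z in rad. A call has 1 to 10 rows; each row is the pose to reach, as a shift and turn from the pose commanded when the call began; what a row does not reach only later rows make up. A row lasts 1/8 s, in which the tool goes at most 62.5 mm and 10.7 degrees, less where a joint would pass 70% of its speed; a pose out of reach is approached as far as the arm can. A call with a gripper value outside its range is refused whole. "grip" is the finger opening in mm, from 0 to 85.4, set as the call begins (left out, the last holds). The fingers move at their own pace and stop on an object; the grip force is fixed at half the most. Time passes only in rows, so rows that repeat a pose let the fingers close. It gives the time, the measured TCP pose, the force, the opening and the grip force at its end, in the units of the state.
- ctrl.get_obs(): the state, without advancing time (a new reading comes with each control period).
- ctrl.camera(name): name is "scene" or "side" or "wrist"; returns a dict with "pixels" (480x640x3 uint8, red, green, blue), "fx", "fy", "cx", "cy" (pixels), "dist_coeffs" ([k1, k2, p1, p2, k3] as OpenCV has them; the pictures are not rectified), "origin" and "attitude" of the camera in the world. Camera axes: x right, y down, z forward; pixel columns grow to the right and rows downward; lengths in m; the calibration is good to about 2 mm. A picture is of the moment at which its call begins. There is no depth.
- ctrl.hand_in(): hands the job in; it is judged then, once.
The state is a dict: "time_s": time; "q": joint angles; "dq": joint speeds; "joint_efforts": joint torques, N m; "eef_pos": TCP position; "eef_rot": TCP orientation; "wrist_force": force on the tool from outside, world axes, zero at the start; "torque": the same for the moment, N m; "opening": opening from 0.0 (shut) to 1.0 (fully open); "grasp_force": force on a finger pad.
Only numpy, scipy, OpenCV 4.12 (cv2) and the standard library are available. Lean on these libraries where they do the work, as an engineer would, in place of code of your own. Each camera call takes 0.05 s, during which the arm holds its last target. There are 200 camera calls.

### The job

Pack the battery sample set from the blue mat into the steel sample tray: stand the amber jar with the black lid in the large square pot and the slim capped vial in the small square pot, and lay the coin cell flat in the round pan and the pouch cell flat and lengthwise in the shallow rectangular nest. Set each one down, do not drop it. The amber jar without a lid and the steel ring with the hole are not part of the set: leave them where they are.

Things in the scene. Friction and masses are not known exactly. Their poses are not given: they have to be found in the camera images.
- jar: Squat amber glass jar with a white label and a black screw lid, standing upright on the blue work mat (270 x 320 mm, 2 mm thick); 44 mm diameter, 58 mm high (glass to 44 mm, lid 43 mm diameter above), 90 to 145 g. Origin: centre of its underside; z up.
- vial: Slim amber glass vial with a white label and a black cap, standing upright on the blue work mat (270 x 320 mm, 2 mm thick); 17 mm diameter, 60 mm high (cap from 46 mm up, 16.5 mm diameter), 18 to 30 g. Origin: centre of its underside; z up.
- coin_cell: Steel coin cell lying flat on the blue work mat (270 x 320 mm, 2 mm thick), smaller round cap upward, no hole; 24.5 mm diameter, 8 mm thick (full diameter for the lower 6.5 mm), 10 to 16 g. Origin: centre of its underside; z up.
- pouch_cell: Silver rigid pouch cell lying flat on the blue work mat (270 x 320 mm, 2 mm thick); 8 mm thick (z), 34 mm wide (y), 59 mm long (x) with the two tabs (steel, copper) at its +x end: body from x = -28 to +18 mm, thin tabs to +31 mm; 22 to 34 g. Origin: on its underside, 1.5 mm from the middle of that length; the middle of the body is at x = -5 mm. Grip it across its width.
- open_jar: Look-alike, to be left where it is: the same amber jar but open, without lid; 44 mm diameter, 50 mm high, upright on the blue work mat (270 x 320 mm, 2 mm thick). Origin: centre of its underside.
- spacer: Look-alike, to be left where it is: flat steel ring, 24.5 mm outside diameter with a 13 mm hole, 6 mm thick, lying on the blue work mat (270 x 320 mm, 2 mm thick). Origin: centre of its underside.
- jar_pot: Place for the jar: large open square pot, white plastic, 72 x 72 mm outside, 66 x 66 mm inside, 24 mm high, floor 3 mm thick. Fixed in the steel sample tray (220 x 220 mm, floor 3 mm thick, rim 11 mm high, low loop handles on two sides), which holds the four holders in a 2 x 2 square 100 mm apart, in any order. Origin: centre of its underside, 3 mm above the bench; x, y along its sides.
- vial_pot: Place for the vial: small square pot of white plastic, open at the top, 40 x 40 mm outside, 34 x 34 mm inside, 22 mm high, floor 3 mm thick; fixed in the same tray. Origin: centre of its underside, 3 mm above the bench; x and y along its sides, z up.
- pan: Place for the coin cell: round aluminium weighing pan, 60 mm diameter at the rim (52 mm inside at the floor), 6 mm high, floor 2 mm thick; fixed in the same tray. Origin: centre of its underside, 3 mm above the bench; z up.
- cell_nest: Place for the pouch cell: shallow grey plastic nest, 90 mm long (x) by 66 mm wide (y) outside, 86 x 62 mm inside, 6 mm high, floor 2 mm thick; fixed in the same tray. Lengthwise means the pouch cell's x along the nest's x, tabs at either end. Origin: centre of its underside, 3 mm above the bench; z up.
Things that resemble listed ones, but are neither listed nor needed, are in the scene too. There is more than one size of the vial; the one meant has the size given above.

How it is judged:
By the outcome, as a careful person would: the job done as asked, in the order asked, and still so for the second after the job is handed in, with the robot touching nothing.
It also fails if it takes over 104 s, if anything falls off the work surface, if the arm or the gripper's body presses on something with over 40 N, if the wrist force passes 120 N, or if a joint passes its speed limit or range.

## Working session

There is one attempt and no reset: what is moved stays moved. The work goes in short steps, Python scripts to look and compute and a tool call to move; the robot and the scene stay as the last step left them, time stands still between calls to the robot, and variables do not carry over. Pictures are saved under pics/ and viewed, at most 16 in all, crops included, and the job is handed in when it is done.

Besides the shell and the picture viewer there is one more tool, called after "Emit:" by a JSON object that holds its "fn" and its "kwargs", one argument or row to a line. move_arm: Moves the arm, as the interface text tells. Its arguments: {"type":"object","properties":{"plan":{"type":"array"},"grip":{"type":"number"}},"required":["plan"]}

```bash
mkdir -p pics
cat > h.py <<'E'
import numpy as np, cv2
from scipy.spatial.transform import Rotation as R
from bench import ctrl
def rot(a):
    a=np.array(a,float)
    return a if a.shape==(3,3) else R.from_quat(np.r_[a.ravel()[1:],a.ravel()[0]]).as_matrix()
def snap(name,fn=None):
    c=ctrl.camera(name)
    np.savez(f'{name}.npz',**{k:np.array(v) for k,v in c.items()})
    if fn: cv2.imwrite(f'pics/{fn}',cv2.cvtColor(c['pixels'],cv2.COLOR_RGB2BGR))
    return c
def load(name): return dict(np.load(f'{name}.npz'))
def K(c): return np.array([[c['fx'],0,c['cx']],[0,c['fy'],c['cy']],[0,0,1]],float)
def ray(c,p,z):
    u=cv2.undistortPoints(np.array(p,float).reshape(-1,1,2),K(c),np.array(c['dist_coeffs'],float)).reshape(-1,2)
    d=np.c_[u,np.ones(len(u))]@rot(c['attitude']).T
    o=np.array(c['origin'],float); t=(z-o[2])/d[:,2]
    return o+t[:,None]*d
def proj(c,X):
    A=rot(c['attitude']);o=np.array(c['origin'],float)
    p,_=cv2.projectPoints((np.array(X,float).reshape(-1,3)-o)@A,np.zeros(3),np.zeros(3),K(c),np.array(c['dist_coeffs'],float))
    return p.reshape(-1,2)
E
python3 - <<'E'
from h import *
for n in ['scene','side','wrist']:
    c=snap(n,n+'0.png'); print(n,c['fx'],c['origin'],c['attitude'])
print(ctrl.get_obs())
E
```

```text
scene 487.3062894351462 [1.1579177  0.13598305 0.74721365] [-0.22650039  0.59726532  0.71816465 -0.27606385]
side 537.8957810396839 [0.3190166  0.5322748  0.68723522] [ 0.07196197 -0.17698114  0.91907857 -0.34466466]
wrist 382.22856315386554 [0.0921991  0.57154808 0.37241585] [0.12031936 0.79270633 0.5909948  0.08868526]
{'time_s': 0.15, 'q': array([ 1.07472711e+00,  1.81379190e-01,  1.60777264e+00,  7.73007486e-06,
        1.35380024e+00, -2.06309589e-01]), 'dq': array([ 3.93086385e-04, -9.21745588e-04, -3.96609220e-03, -1.12386641e-03,
       -1.67526423e-03,  3.66530448e-05]), 'joint_efforts': array([ 1.09941124e-03, -4.45255458e+01, -3.51692390e+01, -3.64189082e-04,
        5.75481652e-03, -8.71662814e-05]), 'eef_pos': array([0.16407168, 0.55065591, 0.2305889 ]), 'eef_rot': array([-2.37373027e-04,  1.44374298e-01,  9.89522915e-01, -6.36922912e-04]), 'wrist_force': array([-0.63712959,  0.44076948,  0.68791185]), 'torque': array([0.04066068, 0.01544373, 0.03023726]), 'grasp_force': 0.0, 'opening': 1.0026149185780857}
```

View pics/scene0.png

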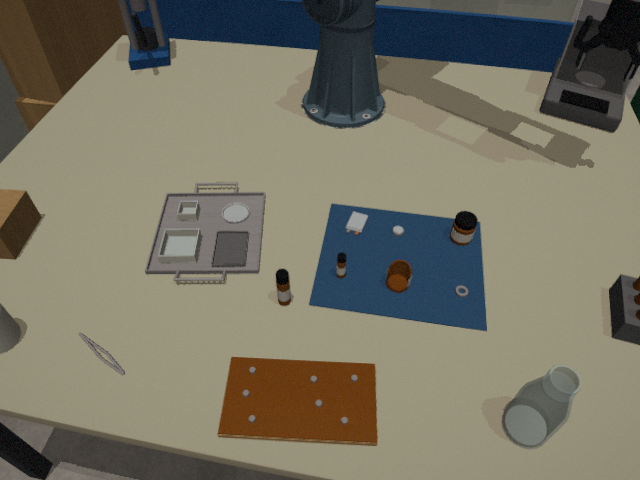

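View pics/side0.png

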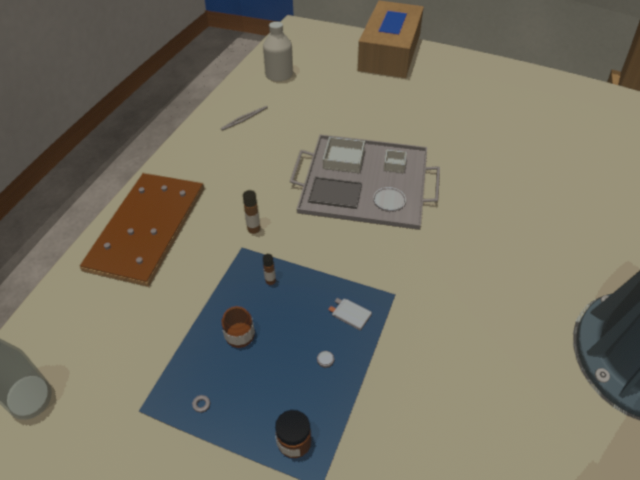

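View pics/wrist0.png

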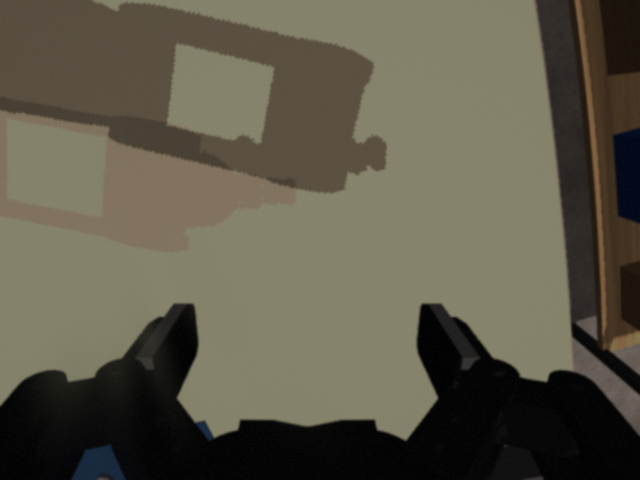

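Scene view: the lidded jar is at (463,228) and the open jar at (399,277). There are two vials, one on the mat at (341,265) and one off it at (283,287). The coin cell is at (398,230), the ring at (461,291), the pouch at (357,223), and the tray is around (210,233). The side view shows the same layout. The wrist view shows only bench and shadow.

Next I'll enlarge the candidates and measure them.

```bash
cat > m.py <<'E'
from h import *
S,D=load('scene'),load('side')
def crop(c,x,y,w,h,s): return cv2.resize(c['pixels'][y:y+h,x:x+w],None,fx=s,fy=s,interpolation=cv2.INTER_CUBIC)
def save(fn,im): cv2.imwrite('pics/'+fn,cv2.cvtColor(im,cv2.COLOR_RGB2BGR))
save('mat_scene.png',crop(S,262,200,226,130,3.5))
save('tray.png',np.vstack([crop(S,140,175,133,100,3)]+[cv2.resize(crop(D,285,125,160,100,2.5),(399,250))]))
def blobs(c,x,y,w,h,f,tag):
    p=c['pixels'][y:y+h,x:x+w].astype(int); m=f(p).astype(np.uint8)
    for k in cv2.findContours(m,cv2.RETR_EXTERNAL,cv2.CHAIN_APPROX_NONE)[0]:
        if cv2.contourArea(k)<8: continue
        k=k+[x,y]; M=cv2.moments(k); r=cv2.minAreaRect(k.astype(np.float32))
        b=cv2.boundingRect(k)
        print(tag,'area',M['m00'],'cen',np.round([M['m10']/M['m00'],M['m01']/M['m00']],1),'rect',np.round(r[1],1),'bb',b)
dark=lambda p:p.max(2)<45
light=lambda p:(p.min(2)>110)
blobs(S,445,205,40,45,dark,'S jarlid'); blobs(D,270,405,50,60,dark,'D jarlid')
blobs(S,330,248,22,35,dark,'S vialcap'); blobs(D,258,248,22,40,dark,'D vialcap')
blobs(S,272,262,25,45,dark,'S bigcap'); blobs(D,240,185,25,50,dark,'D bigcap')
nb=lambda p:(p[...,0]>90)
blobs(S,385,220,26,22,nb,'S coin'); blobs(D,312,346,28,26,nb,'D coin')
blobs(S,450,281,24,20,nb,'S ring')
blobs(S,340,205,32,34,nb,'S pouch'); blobs(D,322,290,55,45,nb,'D pouch')
E
python3 m.py
```

```text
S jarlid area 293.5 cen [465.4 220.5] rect [17. 21.] bb (455, 212, 22, 18)
D jarlid area 867.5 cen [292.4 427.4] rect [33. 33.] bb (276, 411, 34, 34)
S vialcap area 59.0 cen [341.4 257.6] rect [9. 8.] bb (337, 253, 9, 10)
D vialcap area 70.5 cen [267.8 260.2] rect [10.  8.] bb (264, 255, 9, 11)
S bigcap area 139.5 cen [281.8 276.6] rect [15.1 11.6] bb (276, 269, 13, 16)
D bigcap area 54.0 cen [249.6 201.4] rect [8. 9.] bb (245, 197, 10, 9)
S coin area 66.5 cen [397.8 229.8] rect [ 8. 10.] bb (393, 226, 11, 9)
D coin area 181.0 cen [325. 358.] rect [14. 16.] bb (317, 351, 17, 15)
S ring area 83.5 cen [461.5 290.3] rect [ 9. 11.] bb (456, 286, 12, 10)
S pouch area 294.5 cen [356.3 221.9] rect [16.2 22.8] bb (346, 211, 22, 24)
S pouch area 26.5 cen [364.5 205.9] rect [ 3. 26.] bb (345, 205, 27, 4)
D pouch area 681.0 cen [350.7 312.6] rect [40.  21.1] bb (329, 298, 43, 31)
```

View pics/mat_scene.png

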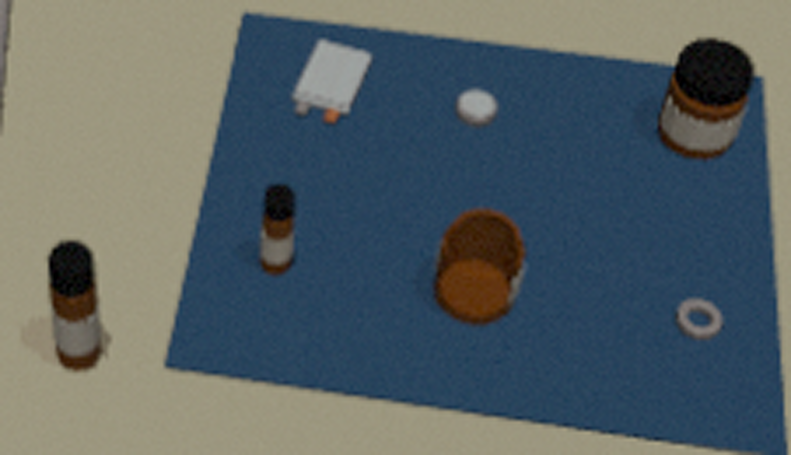

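View pics/tray.png

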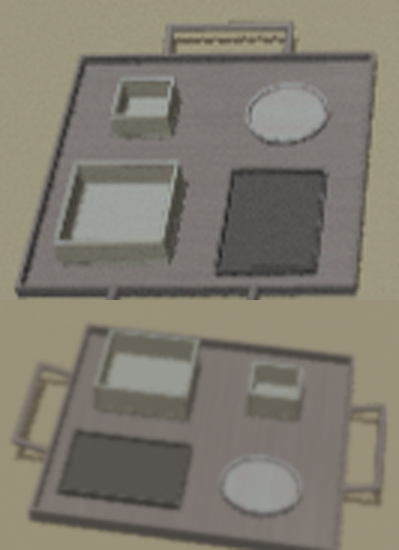

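Enlarged candidates:
- **Jar:** scene (465,220) has a black lid, so it is the one. The jar at (399,277) is open.
- **Vial:** (341,265) is small and stands on the mat. The one at (283,287) is clearly larger and off the mat.
- **Coin cell:** (398,230) is a solid disc. The ring at (461,291) has a hole.
- **Pouch:** at (356,222), tabs pointing down-left in the image.
- **Tray (scene crop):** vial pot top-left, pan top-right, jar pot bottom-left, nest bottom-right.

The triangulated heights will confirm the sizes.

```bash
cat > t.py <<'E'
from h import *
S,D=load('scene'),load('side')
np.set_printoptions(precision=4,suppress=True)
def tri(a,b):
    def rd(c,p):
        q=ray(c,[p],0)[0]; o=np.array(c['origin'],float); d=q-o; return o,d/np.linalg.norm(d)
    o1,d1=rd(S,a);o2,d2=rd(D,b)
    A=np.c_[d1,-d2]; t=np.linalg.lstsq(A,o2-o1,rcond=None)[0]
    p,q=o1+t[0]*d1,o2+t[1]*d2; return (p+q)/2,np.linalg.norm(p-q)
for n,a,b,z in [('jarlid',(465.4,220.5),(292.4,427.4),.053),('vialcap',(341.4,257.6),(267.8,260.2),.055),('bigcap',(281.8,276.6),(250,199),.08),('coin',(397.8,229.8),(325,358),.0085),('pouch',(356.5,221.9),(351.5,313),.009)]:
    print(n,*tri(a,b),'S',ray(S,[a],z)[0][:2],'D',ray(D,[b],z)[0][:2])
# vial px width -> mm : cap 9 px
for n,u,v,z in [('vial',337,346,.055),('big',275.5,288.5,.08)]:
    y=257 if n=='vial' else 277
    p=ray(S,[(u,y),(v,y)],z); print(n,'cap width mm',1e3*np.linalg.norm(p[0]-p[1]))
s=lambda L:[(140+x/3,175+y/3) for x,y in L]
d=lambda L:[(285+x/2.494,125+(y-300)/2.5) for x,y in L]
def show(n,c,L,z):
    P=ray(c,L,z)[:,:2]; e=np.roll(P,-1,0)-P
    print(n,'centre',P.mean(0),'edges mm',1e3*np.linalg.norm(e,axis=1),'ang',np.degrees(np.arctan2(e[:,1],e[:,0])))
show('tray S',S,s([(80,57),(377,55),(358,293),(17,291)]),.011)
show('tray D',D,d([(88,325),(352,358),(337,549),(32,517)]),.011)
show('nest S',S,s([(234,170),(327,170),(315,274),(216,274)]),.009)
show('nest D',D,d([(75,431),(189,445),(182,508),(60,493)]),.009)
show('jpot S',S,s([(75,162),(184,161),(168,243),(55,242)]),.027)
show('vpot S',S,s([(118,78),(177,77),(170,107),(111,105)]),.025)
print('pan S',ray(S,s([(287,115)]),.008),'D',ray(D,d([(261,486)]),.008))
# pouch outline: silver only (low saturation)
for n,c,(x,y,w,h) in [('S',S,(342,209,30,28)),('D',D,(322,290,55,45))]:
    p=c['pixels'][y:y+h,x:x+w].astype(int); sp=p.max(2)-p.min(2)
    m=((p[...,0]>100)&(sp<35)).astype(np.uint8)
    k=max(cv2.findContours(m,0,cv2.CHAIN_APPROX_NONE)[0],key=cv2.contourArea)+[x,y]
    P=ray(c,k.reshape(-1,2),.010)[:,:2]; r=cv2.minAreaRect((P*1e3).astype(np.float32))
    print('pouch',n,r); 
    o=((p[...,0]-p[...,2])>50); yy,xx=np.nonzero(o); print('copper',ray(c,[(xx.mean()+x,yy.mean()+y)],.006)[0], len(xx))
E
python3 t.py
```

```text
jarlid [0.4475 0.3082 0.0517] 0.0024606308423054364 S [0.4496 0.3089] D [0.4467 0.3075]
vialcap [0.5876 0.0798 0.0541] 0.0028020158576223704 S [0.5894 0.081 ] D [0.5869 0.0789]
bigcap [ 0.6633 -0.0144  0.0722] 0.002948113305659617 S [ 0.6701 -0.0114] D [ 0.6587 -0.0092]
coin [0.4546 0.18   0.0074] 0.0029794642430164 S [0.4568 0.1812] D [0.4539 0.1791]
pouch [0.4458 0.0929 0.0058] 0.003538012353655351 S [0.4503 0.0945] D [0.4446 0.093 ]
vial cap width mm 16.553861437742377
big cap width mm 22.29530399532145
tray S centre [ 0.5298 -0.2002] edges mm [220.2355 220.7609 219.2431 218.4376] ang [ 100.7242   11.1199  -79.8854 -168.6123]
tray D centre [ 0.5204 -0.2043] edges mm [216.0723 213.5876 214.855  224.3364] ang [-169.617   101.1073   13.2447  -78.548 ]
nest S centre [ 0.568  -0.1426] edges mm [64.0774 90.8643 64.1178 91.0101] ang [ 100.3515   10.6606  -79.518  -169.3652]
nest D centre [ 0.5596 -0.1454] edges mm [86.7757 66.9166 88.6628 67.5371] ang [-168.8694  104.4159   11.5844  -77.2144]
jpot S centre [ 0.5845 -0.2401] edges mm [74.1531 71.7627 73.5514 70.2147] ang [ 101.0362   11.06    -80.1721 -168.4351]
vpot S centre [ 0.482  -0.2621] edges mm [42.3815 30.2335 42.1778 27.2674] ang [ 101.5522   10.2266  -82.4732 -169.2707]
pan S [[ 0.4705 -0.1622  0.008 ]] D [[ 0.4624 -0.1652  0.008 ]]
pouch S ((452.656494140625, 93.8045654296875), (34.18281555175781, 60.29512405395508), 79.03636169433594)
copper [0.4777 0.0976 0.006 ] 12
pouch D ((448.3618469238281, 92.66581726074219), (35.34475326538086, 58.21903610229492), 79.55160522460938)
copper [0.476  0.0945 0.006 ] 17
```

Measurements:
- **Vial:** cap 16.6 mm wide at z≈54 mm, so it is the right size. The other is 22 mm and taller.
- **Jar:** (.448,.308)
- **Vial position:** (.588,.080)
- **Coin cell:** (.455,.180)
- **Pouch:** body centre (.4445,.094), yaw −11°.
- **Tray:** centre (.525,−.202), yaw 11°.

Now over the jar.

Emit:
{"fn": "move_arm", "kwargs": {
  "plan": [5.68,-4.85,-2,0,0,0,5.68,-4.85,-2,0,0,0,5.68,-4.85,-2,0,0,0,5.68,-4.85,-2,0,0,0,5.68,-4.85,-2,0,0,0,5.68,-4.85,-2,0,0,0,5.68,-4.85,-2,0,0,0,5.68,-4.85,-2,0,0,0,5.68,-4.85,-2,0,0,0,5.68,-4.85,-2,0,0,0],
  "grip": 85
}}

```text
time_s: 1.4
eef_pos: [0.4474, 0.3098, 0.1318]
eef_rot: [0.0, 0.143, 0.99, 0.0]
wrist_force: [0.4, -0.5, -0.0]
opening: 0.991
grasp_force: 0.0
```

Run:
```python
from h import *
c=snap('wrist','w1.png'); o=ctrl.get_obs(); print(o['eef_pos'])
print(proj(c,[[.448,.308,.06],[.448,.308,.002],[.4545,.18,.01],o['eef_pos']]))
A=rot(o['eef_rot']); print('cam in tool',A.T@(np.array(c['origin'])-o['eef_pos']), A.T@rot(c['attitude']))
```

```text
[0.44752007 0.30967549 0.1317452 ]
[[305.49187298 251.92011879]
 [305.76140327 225.54189466]
 [146.83602398 282.40813746]
 [308.45192601 307.93136459]]
cam in tool [ 0.07503959 -0.00059294 -0.14194786] [[ 1.86894513e-04 -9.55238947e-01 -2.95835292e-01]
 [ 9.99999982e-01  1.75746799e-04  6.42733394e-05]
 [-9.40429131e-06 -2.95835299e-01  9.55238963e-01]]
```

View pics/w1.png

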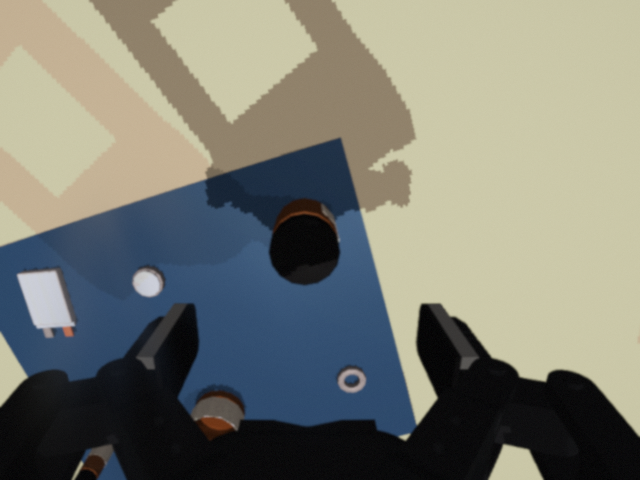

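The wrist view shows the jar lid at (304,249) against a predicted (305,252), and the coin at (148,282) against (147,282). The map is good, so I'll descend and grip.

Emit:
{"fn": "move_arm", "kwargs": {
  "plan": [0,0,-1,0,0,0,0,0,-1.6,0,0,0,0,0,-2.1,0,0,0,0,0,-2.1,0,0,0,0,0,-2.1,0,0,0]
}}

```text
time_s: 2.08
eef_pos: [0.4487, 0.3092, 0.0274]
eef_rot: [0.001, 0.144, 0.99, 0.0]
wrist_force: [0.1, 0.5, 0.2]
opening: 0.996
grasp_force: 0.0
```

Emit:
{"fn": "move_arm", "kwargs": {
  "plan": [0,0,0,0,0,0,0,0,0,0,0,0,0,0,0,0,0,0,0,0,0,0,0,0,0,0,0,0,0,0,0,0,0,0,0,0,0,0,0,0,0,0],
  "grip": 30
}}

```text
time_s: 2.95
eef_pos: [0.4492, 0.3088, 0.0275]
eef_rot: [0.001, 0.144, 0.99, 0.0]
wrist_force: [-0.3, -0.8, 6.6]
opening: 0.492
grasp_force: 61.3
```

Emit:
{"fn": "move_arm", "kwargs": {
  "plan": [0,0,0.5,0,0,0,0,0,1.3,0,0,0,0,0,2.3,0,0,0,0.2,-0.9,2.5,0,0,0,0.47,-1.9,2.5,0,0,0,0.75,-3,2.5,0,0,0,1,-4.1,2.5,0,0,0,1.3,-5.2,2.5,0,0,0,1.55,-6.3,2.5,0,0,0,1.8,-7.4,2.5,0,0,0]
}}

```text
time_s: 4.2
eef_pos: [0.5383, -0.0633, 0.1514]
eef_rot: [0.0, 0.145, 0.99, 0.0]
wrist_force: [1.4, 0.2, -1.2]
opening: 0.495
grasp_force: 61.2
```

Emit:
{"fn": "move_arm", "kwargs": {
  "plan": [0.25,-1,0,0,0,0,0.5,-2,0,0,0,0,0.75,-3,0,0,0,0,0.89,-3.6,0,0,0,0,0.89,-3.6,0,0,0,0,0.89,-3.6,0,0,0,0,0.89,-3.6,0,0,0,0,0.89,-3.6,0,0,0,0]
}}

```text
time_s: 5.2
eef_pos: [0.5828, -0.2404, 0.1514]
eef_rot: [-0.0, 0.144, 0.99, 0.0]
wrist_force: [0.6, 0.0, -1.1]
opening: 0.492
grasp_force: 61.2
```

Run:
```python
from h import *
c=snap('wrist','w2.png'); 
t=np.array([.525,-.202]);a=np.radians(11);u=np.array([np.cos(a),np.sin(a)]);v=np.array([-u[1],u[0]])
q=lambda p,z:[*p,z]
im=cv2.imread('pics/w2.png')
for p,z in [(t+.05*(u-v),.006),(t-.05*(u+v),.006),(t-.05*(u-v),.005),(t+.05*(u+v),.005)]+[(t+.11*(i*u+j*v),.011) for i in(-1,1) for j in(-1,1)]:
    x=proj(c,q(p,z))[0]; print(x)
    if abs(x).max()<2000: cv2.drawMarker(im,tuple(int(k) for k in x),(0,0,255),0,14,2)
cv2.imwrite('pics/w2.png',im)
```

```text
[306.82200637 220.16924647]
[242.23470974 100.46966105]
[368.31033576  31.01680748]
[424.96897295 160.38207912]
[124.48325659  64.12868611]
[ 412.9297784  -103.14282057]
[276.14037613 316.13766042]
[527.96604923 196.05047276]
```

View pics/w2.png

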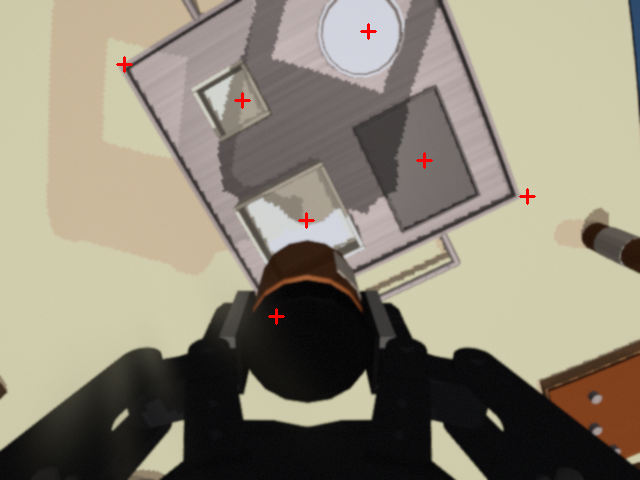

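The wrist view shows the tray marks about 8 px right of the true centres: nest ~(416,159), pan ~(361,33). I'll refine the tray pose.

Run:
```python
from h import *
c=load('wrist')
for n,L,z in [('nest',[(354,129),(434,87),(477,193),(404,230)],.009),('vpot',[(194,92),(243,64),(270,108),(222,139)],.025),('pan',[(361,33)],.008),('corners',[(126,67),(515,196)],.011)]:
    print(n,ray(c,L,z).round(4).tolist(),ray(c,L,z).mean(0).round(4))
```

```text
nest [[0.5274, -0.1894, 0.009], [0.515, -0.1275, 0.009], [0.5991, -0.1107, 0.009], [0.6119, -0.171, 0.009]] [ 0.5634 -0.1496  0.009 ]
vpot [[0.4724, -0.2871, 0.025], [0.4656, -0.25, 0.025], [0.4971, -0.2416, 0.025], [0.507, -0.2795, 0.025]] [ 0.4855 -0.2646  0.025 ]
pan [[0.4667, -0.1682, 0.008]] [ 0.4667 -0.1682  0.008 ]
corners [[0.4401, -0.3307, 0.011], [0.6091, -0.083, 0.011]] [ 0.5246 -0.2068  0.011 ]
```

Emit:
{"fn": "move_arm", "kwargs": {
  "plan": [0,-0.1,-0.8,0,0,0,0,-0.1,-1.6,0,0,0,0,-0.1,-2.1,0,0,0,0,-0.1,-2.3,0,0,0,0,-0.1,-2.36,0,0,0,0,-0.1,-2.39,0,0,0,0,-0.1,-2.39,0,0,0]
}}

```text
time_s: 6.12
eef_pos: [0.5835, -0.2469, 0.033]
eef_rot: [0.001, 0.144, 0.99, -0.0]
wrist_force: [-0.4, 0.4, -1.0]
opening: 0.492
grasp_force: 61.2
```

Emit:
{"fn": "move_arm", "kwargs": {
  "plan": [0,0,-0.02,0,0,0,0,0,-0.03,0,0,0,0,0,-0.03,0,0,0]
}}

```text
time_s: 6.5
eef_pos: [0.5833, -0.2468, 0.0315]
eef_rot: [0.001, 0.144, 0.99, -0.0]
wrist_force: [-1.0, 0.3, 4.8]
opening: 0.491
grasp_force: 61.9
```

Contact, 5 N. Opening to 65 and lifting clear.

Emit:
{"fn": "move_arm", "kwargs": {
  "plan": [0,0,0,0,0,0,0,0,0,0,0,0,0,0,0,0,0,0,0,0,0,0,0,0,0,0,0.5,0,0,0,0,0,1.5,0,0,0,0,0,2.4,0,0,0,0,0,2.4,0,0,0],
  "grip": 65
}}

```text
time_s: 7.5
eef_pos: [0.5855, -0.2481, 0.1555]
eef_rot: [0.004, 0.144, 0.99, -0.002]
wrist_force: [0.9, -0.5, -0.3]
opening: 0.761
grasp_force: 0.0
```

Emit:
{"fn": "move_arm", "kwargs": {
  "plan": [0.01,1,0,0,0,0,0.02,2.1,0,0,0,0,0.03,3.2,0,0,0,0,0.04,4.3,0,0,0,0,0.05,5.4,0,0,0,0,0.06,6.2,0,0,0,0,0.06,6.55,0,0,0,0,0.06,6.55,0,0,0,0,0.06,6.55,0,0,0,0,0.06,6.55,0,0,0,0],
  "grip": 50
}}

```text
time_s: 8.75
eef_pos: [0.586, 0.0795, 0.1502]
eef_rot: [-0.0, 0.145, 0.989, -0.0]
wrist_force: [0.2, 0.1, -0.9]
opening: 0.584
grasp_force: 0.0
```

Run:
```python
from h import *
o=ctrl.get_obs(); print(o['eef_pos'],o['opening'])
c=snap('wrist','w3.png'); x=proj(c,[[.588,.080,.062]])[0]; print(x)
im=cv2.imread('pics/w3.png'); cv2.drawMarker(im,tuple(int(k) for k in x),(0,0,255),0,14,2)
s=snap('scene','s3.png'); cv2.imwrite('pics/m3.png',np.hstack([cv2.resize(im,(400,300)),cv2.resize(cv2.imread('pics/s3.png')[170:290,140:300],(400,300))]))
```

```text
[0.58596133 0.07952348 0.15019323] 0.5843389105329518
[309.77381747 244.37556652]
```

View pics/m3.png

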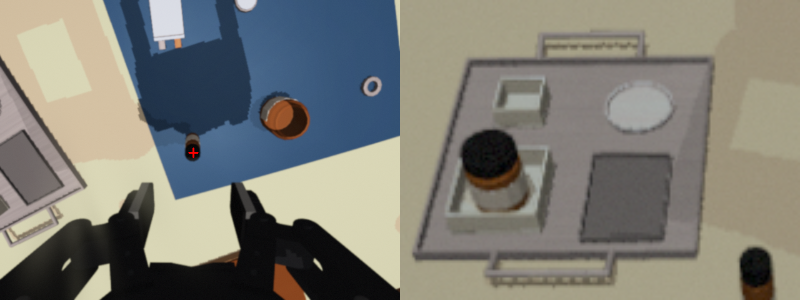

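The jar stands in its pot (crop, left-bottom pot). The vial mark sits on its cap, so I'll descend.

Emit:
{"fn": "move_arm", "kwargs": {
  "plan": [0.04,0,-0.8,0,0,0,0.04,0,-1.7,0,0,0,0.04,0,-2.3,0,0,0,0.04,0,-2.46,0,0,0,0.04,0,-2.46,0,0,0,0.04,0,-2.46,0,0,0]
}}

```text
time_s: 9.6
eef_pos: [0.5892, 0.0809, 0.029]
eef_rot: [0.001, 0.144, 0.99, 0.0]
wrist_force: [0.3, -0.4, 0.6]
opening: 0.585
grasp_force: 0.0
```

Emit:
{"fn": "move_arm", "kwargs": {
  "plan": [0,0,0,0,0,0,0,0,0,0,0,0,0,0,0,0,0,0,0,0,0,0,0,0,0,0,0,0,0,0,0,0,0,0,0,0,0,0,0,0,0,0],
  "grip": 8
}}

```text
time_s: 10.48
eef_pos: [0.5885, 0.081, 0.0284]
eef_rot: [0.001, 0.144, 0.99, 0.0]
wrist_force: [-1.1, -0.2, 6.4]
opening: 0.175
grasp_force: 58.4
```

Emit:
{"fn": "move_arm", "kwargs": {
  "plan": [0,0,0.5,0,0,0,0,0,1.4,0,0,0,0,0,2.3,0,0,0,-0.3,-1,2.4,0,0,0,-0.6,-2,2.4,0,0,0,-0.9,-3,2.4,0,0,0,-1.2,-4,2.4,0,0,0,-1.5,-5,2.4,0,0,0,-1.8,-6,2.4,0,0,0,-2.07,-6.92,2.4,0,0,0]
}}

```text
time_s: 11.72
eef_pos: [0.4835, -0.2666, 0.1473]
eef_rot: [0.0, 0.145, 0.989, -0.0]
wrist_force: [0.9, -0.4, 0.3]
opening: 0.177
grasp_force: 58.5
```

Emit:
{"fn": "move_arm", "kwargs": {
  "plan": [0,0,0,0,0,0,0,0,0,0,0,0,0,0,0,0,0,0,0,0,0,0,0,0]
}}

```text
time_s: 12.22
eef_pos: [0.4847, -0.2638, 0.1472]
eef_rot: [-0.0, 0.144, 0.99, 0.0]
wrist_force: [0.3, 0.7, -0.6]
opening: 0.179
grasp_force: 58.6
```

Run:
```python
from h import *
o=ctrl.get_obs(); print(o['eef_pos'],o['opening'])
c=snap('wrist','w4.png'); x=proj(c,[[*o['eef_pos'][:2],.025],[.4852,-.265,.025]]); print(x)
im=cv2.imread('pics/w4.png')
for k in x: cv2.drawMarker(im,tuple(int(v) for v in k),(0,0,255),0,14,2)
cv2.imwrite('pics/w4.png',im)
```

```text
[ 0.48466715 -0.26381755  0.14724289] 0.17936997439914013
[[308.00485291 226.97030679]
 [306.6374302  228.10387945]]
```

View pics/w4.png

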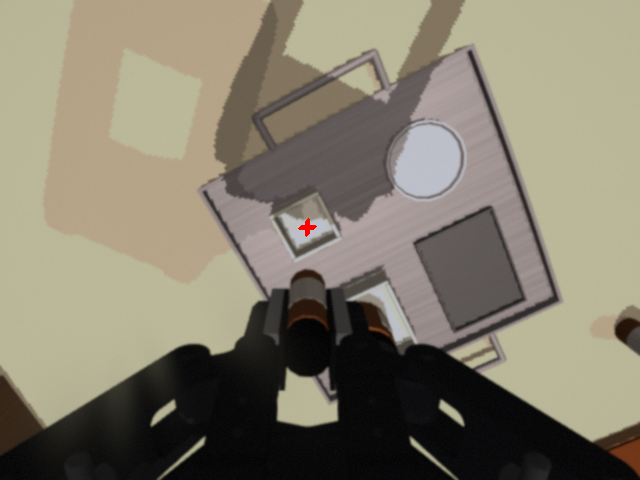

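The target mark falls on the vial pot's centre (306,226). Lowering.

Emit:
{"fn": "move_arm", "kwargs": {
  "plan": [0,0,-0.8,0,0,0,0,0,-1.6,0,0,0,0,0,-2.1,0,0,0,0,0,-2.22,0,0,0,0,0,-2.27,0,0,0,0,0,-2.3,0,0,0,0,0,-2.3,0,0,0,0,0,-2.3,0,0,0]
}}

```text
time_s: 13.28
eef_pos: [0.4846, -0.2653, 0.033]
eef_rot: [0.0, 0.144, 0.99, -0.0]
wrist_force: [0.2, 0.8, -1.0]
opening: 0.175
grasp_force: 58.6
```

Emit:
{"fn": "move_arm", "kwargs": {
  "plan": [0,0,-0.015,0,0,0,0,0,-0.025,0,0,0,0,0,-0.025,0,0,0]
}}

```text
time_s: 13.65
eef_pos: [0.4847, -0.2653, 0.0323]
eef_rot: [0.0, 0.144, 0.99, -0.0]
wrist_force: [-1.3, 1.5, 9.3]
opening: 0.174
grasp_force: 59.5
```

Emit:
{"fn": "move_arm", "kwargs": {
  "plan": [0,0,0,0,0,0,0,0,0,0,0,0,0,0,0,0,0,0,0,0,0,0,0,0,0,0,0.5,0,0,0,0,0,1.4,0,0,0,0,0,2.3,0,0,0,-0.1,1,2.3,0,0,0,-0.14,2,2.3,0,0,0,-0.2,3,2.3,0,0,0],
  "grip": 45
}}

```text
time_s: 14.9
eef_pos: [0.4741, -0.1137, 0.1462]
eef_rot: [0.0, 0.145, 0.989, -0.0]
wrist_force: [0.5, 0.4, -0.2]
opening: 0.527
grasp_force: 0.0
```

Emit:
{"fn": "move_arm", "kwargs": {
  "plan": [-0.07,1,0,0,0,0,-0.14,2,-0.2,0,0,0,-0.2,3,-0.4,0,0,0,-0.3,4,-0.6,0,0,0,-0.36,5,-0.8,0,0,0,-0.4,5.91,-1,0,0,0,-0.4,5.91,-1,0,0,0,-0.4,5.91,-1,0,0,0,-0.4,5.91,-1,0,0,0]
}}

```text
time_s: 16.02
eef_pos: [0.4548, 0.1796, 0.0963]
eef_rot: [0.0, 0.145, 0.989, -0.0]
wrist_force: [0.7, -0.8, -0.0]
opening: 0.527
grasp_force: 0.0
```

Run:
```python
from h import *
o=ctrl.get_obs(); print(o['eef_pos'],o['opening'])
c=snap('wrist','w5.png'); x=proj(c,[[.4548,.18,.01]])[0]; print(x)
im=cv2.imread('pics/w5.png'); cv2.drawMarker(im,tuple(int(k) for k in x),(0,0,255),0,14,1)
s=snap('scene','s5.png'); cv2.imwrite('pics/m5.png',np.hstack([cv2.resize(im,(400,300)),cv2.resize(cv2.imread('pics/s5.png')[170:290,140:300],(400,300))]))
p=c['pixels'][150:300,230:400].astype(int); m=((p[...,0]>90)).astype(np.uint8)
for k in cv2.findContours(m,0,2)[0]:
    if cv2.contourArea(k)>100: e=cv2.minEnclosingCircle(k); print(e[0][0]+230,e[0][1]+150,e[1],ray(c,[(e[0][0]+230,e[0][1]+150)],.008))
```

```text
[0.4547716  0.1796145  0.09633895] 0.5266380590399089
[308.75810945 242.401208  ]
333.5 245.0 62.84315872192383 [[0.46161062 0.1943822  0.008     ]]
253.0 157.0 24.041728973388672 [[0.39469412 0.16332645 0.008     ]]
```

View pics/m5.png

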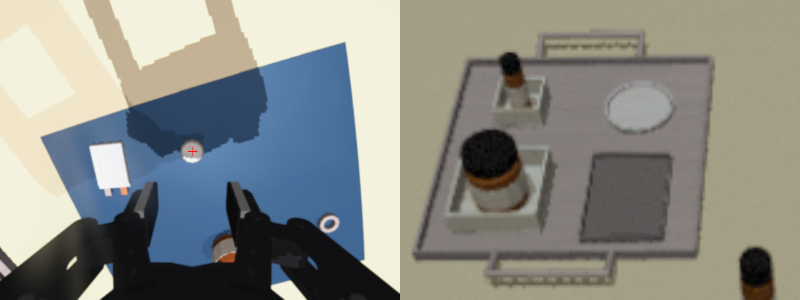

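The vial stands in its pot, and the mark is on the coin cell. Descending to it.

Emit:
{"fn": "move_arm", "kwargs": {
  "plan": [0,0,-0.8,0,0,0,0,0,-1.4,0,0,0,0,0,-1.7,0,0,0,0,0,-1.8,0,0,0,0,0,-1.81,0,0,0,0,0,-1.81,0,0,0]
}}

```text
time_s: 16.88
eef_pos: [0.4552, 0.1807, 0.0065]
eef_rot: [0.001, 0.144, 0.99, 0.0]
wrist_force: [0.4, -0.5, 0.8]
opening: 0.528
grasp_force: 0.0
```

Emit:
{"fn": "move_arm", "kwargs": {
  "plan": [0,0,-0.02,0,0,0,0,0,-0.04,0,0,0,0,0,-0.04,0,0,0]
}}

```text
time_s: 17.25
eef_pos: [0.4543, 0.1806, 0.0036]
eef_rot: [0.0, 0.144, 0.99, 0.0]
wrist_force: [0.3, 0.2, -0.2]
opening: 0.525
grasp_force: 0.0
```

Emit:
{"fn": "move_arm", "kwargs": {
  "plan": [0,0,0,0,0,0,0,0,0,0,0,0,0,0,0,0,0,0,0,0,0,0,0,0,0,0,0,0,0,0,0,0,0,0,0,0],
  "grip": 15
}}

```text
time_s: 18.0
eef_pos: [0.4543, 0.1806, 0.0039]
eef_rot: [-0.0, 0.144, 0.99, -0.0]
wrist_force: [-1.3, -0.7, 5.3]
opening: 0.24
grasp_force: 58.6
```

Emit:
{"fn": "move_arm", "kwargs": {
  "plan": [0,0,0.2,0,0,0,0,0,0.8,0,0,0,0,0,1.6,0,0,0,0,0,2,0,0,0,0,0,2,0,0,0]
}}

```text
time_s: 18.62
eef_pos: [0.4559, 0.1808, 0.1056]
eef_rot: [0.002, 0.144, 0.99, 0.001]
wrist_force: [-0.6, 0.9, -0.9]
opening: 0.237
grasp_force: 58.7
```

Run:
```python
from h import *
o=ctrl.get_obs(); print(o['eef_pos'],o['opening'],o['grasp_force'])
c=snap('wrist','w6.png'); d=snap('side','d6.png'); x=proj(d,[o['eef_pos']])[0].astype(int); print(x)
im=cv2.imread('pics/d6.png'); X,Y=max(x[0]-50,0),max(x[1]-40,0)
cv2.imwrite('pics/m6.png',np.hstack([cv2.resize(cv2.imread('pics/w6.png')[240:400,210:410],(400,320)),cv2.resize(im[Y:Y+80,X:X+100],(400,320),interpolation=2)]))
```

```text
[0.45586973 0.18081955 0.10561402] 0.23730681971193493 58.74980449676514
[323 321]
```

View pics/m6.png

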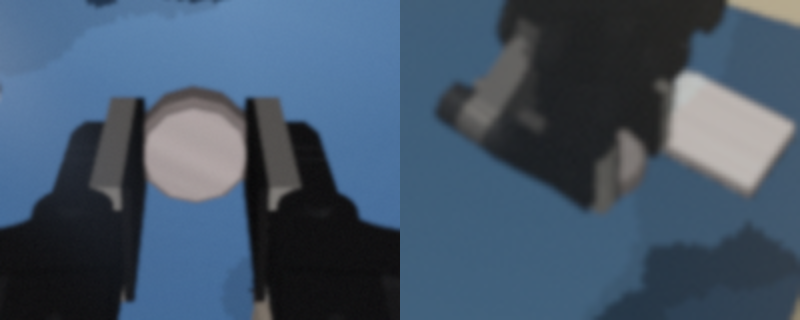

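The coin cell is held flat at the fingertips. Taking it to the pan.

Emit:
{"fn": "move_arm", "kwargs": {
  "plan": [0.03,-1,0.3,0,0,0,0.06,-2,0.3,0,0,0,0.1,-3,0.3,0,0,0,0.13,-4,0.3,0,0,0,0.16,-5,0.3,0,0,0,0.19,-6,0.3,0,0,0,0.22,-6.95,0,0,0,0,0.22,-6.95,-1,0,0,0,0.22,-6.95,-1,0,0,0,0.22,-6.95,-1,0,0,0]
}}

```text
time_s: 19.98
eef_pos: [0.4651, -0.1664, 0.0537]
eef_rot: [-0.001, 0.144, 0.99, 0.0]
wrist_force: [0.0, 0.7, 0.1]
opening: 0.24
grasp_force: 58.9
```

Run:
```python
from h import *
o=ctrl.get_obs(); print(o['eef_pos'],o['opening'],o['grasp_force'])
c=snap('wrist','w7.png'); x=proj(c,[[.4665,-.167,.008],[.564,-.148,.008],[*o['eef_pos'][:2],.008]]); print(x)
im=cv2.imread('pics/w7.png')
for k in x: cv2.drawMarker(im,tuple(int(v) for v in k),(0,0,255),0,14,1)
cv2.imwrite('pics/w7.png',im)
```

```text
[ 0.46514063 -0.1663777   0.05368896] 0.2398608301222999 58.876612186431885
[[307.92456352 269.3409956 ]
 [383.77531312 403.98339395]
 [308.32281242 266.73147709]]
```

View pics/w7.png

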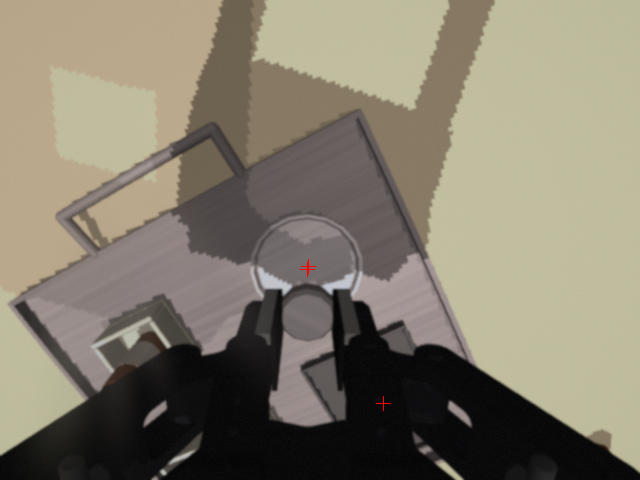

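The pan's centre (306,268) is under the tool. Lowering.

Emit:
{"fn": "move_arm", "kwargs": {
  "plan": [0,0,-0.5,0,0,0,0,0,-0.8,0,0,0,0,0,-0.88,0,0,0,0,0,-0.91,0,0,0,0,0,-0.91,0,0,0]
}}

```text
time_s: 20.65
eef_pos: [0.4657, -0.1672, 0.0086]
eef_rot: [0.0, 0.144, 0.99, -0.0]
wrist_force: [-0.2, -0.2, -0.3]
opening: 0.236
grasp_force: 58.9
```

Emit:
{"fn": "move_arm", "kwargs": {
  "plan": [0,0,-0.02,0,0,0,0,0,-0.03,0,0,0,0,0,-0.03,0,0,0]
}}

```text
time_s: 21.02
eef_pos: [0.4656, -0.1672, 0.007]
eef_rot: [0.0, 0.144, 0.99, -0.0]
wrist_force: [-1.5, 0.2, 3.6]
opening: 0.236
grasp_force: 59.5
```

Emit:
{"fn": "move_arm", "kwargs": {
  "plan": [0,0,0,0,0,0,0,0,0,0,0,0,0,0,0,0,0,0,0,0,0,0,0,0,0,0,0.3,0,0,0,0,0,1,0,0,0,0,0,1.8,0,0,0,0,0,2,0,0,0],
  "grip": 36
}}

```text
time_s: 22.02
eef_pos: [0.4672, -0.1681, 0.1103]
eef_rot: [0.003, 0.144, 0.99, -0.001]
wrist_force: [0.4, 0.8, -0.0]
opening: 0.419
grasp_force: 0.0
```

Emit:
{"fn": "move_arm", "kwargs": {
  "plan": [-0.08,1,0,0,0,0.05,-0.16,2,0,0,0,0.1,-0.24,3,0,0,0,0.1,-0.32,4,0,0,0,0.1,-0.42,5.22,-0.2,0,0,0.1,-0.42,5.22,-0.4,0,0,0.1,-0.42,5.22,-0.4,0,0,0.1,-0.42,5.22,-0.4,0,0,0.1],
  "grip": 58
}}

```text
time_s: 23.02
eef_pos: [0.4446, 0.0928, 0.0867]
eef_rot: [0.0, 0.096, 0.995, -0.0]
wrist_force: [-0.2, 0.4, -0.8]
opening: 0.679
grasp_force: 0.0
```

Run:
```python
from h import *
o=ctrl.get_obs(); print(o['eef_pos'],o['eef_rot'],o['opening'])
c=snap('wrist','w8.png'); a=np.radians(-11); u=np.array([np.cos(a),np.sin(a)]); b=np.array([.4445,.094])
x=proj(c,[[*b,.01],[*(b+.023*u),.01],[*(b-.023*u),.01]]); print(x)
im=cv2.imread('pics/w8.png')
for k in x: cv2.drawMarker(im,tuple(int(v) for v in k),(0,0,255),0,14,1)
s=snap('scene','s8.png'); cv2.imwrite('pics/m8.png',np.hstack([cv2.resize(im[100:420,110:530],(420,320)),cv2.resize(cv2.imread('pics/s8.png')[180:280,140:270],(380,320))]))
```

```text
[0.44464819 0.09276392 0.08665472] [ 2.68439580e-06  9.57245789e-02  9.95407850e-01 -1.28646402e-04] 0.6791449237832162
[[310.27099814 247.02319502]
 [310.16473542 282.00263367]
 [310.37983351 209.88095149]]
```

View pics/m8.png

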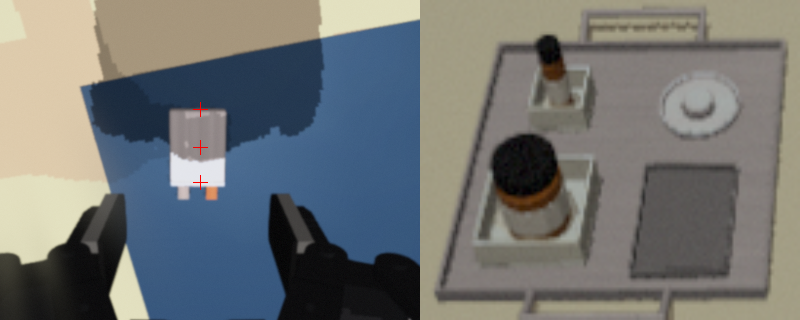

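The coin lies centred in the pan, and the pouch is aligned with the gripper. Descending.

Emit:
{"fn": "move_arm", "kwargs": {
  "plan": [0.02,0.02,-0.8,0,0,0,0.02,0.02,-1.4,0,0,0,0.02,0.02,-1.58,0,0,0,0.02,0.02,-1.62,0,0,0,0.02,0.02,-1.64,0,0,0,0.02,0.02,-1.64,0,0,0]
}}

```text
time_s: 23.88
eef_pos: [0.4462, 0.095, 0.0055]
eef_rot: [0.001, 0.095, 0.996, 0.0]
wrist_force: [0.0, 1.3, -0.1]
opening: 0.68
grasp_force: 0.0
```

Emit:
{"fn": "move_arm", "kwargs": {
  "plan": [0,0,-0.02,0,0,0,0,0,-0.03,0,0,0,0,0,-0.03,0,0,0]
}}

```text
time_s: 24.25
eef_pos: [0.4453, 0.0951, 0.0031]
eef_rot: [0.0, 0.095, 0.996, -0.0]
wrist_force: [-0.1, 0.2, -0.3]
opening: 0.679
grasp_force: 0.0
```

Emit:
{"fn": "move_arm", "kwargs": {
  "plan": [0,0,0,0,0,0,0,0,0,0,0,0,0,0,0,0,0,0,0,0,0,0,0,0,0,0,0,0,0,0,0,0,0,0,0,0],
  "grip": 24
}}

```text
time_s: 25.0
eef_pos: [0.4454, 0.0951, 0.0034]
eef_rot: [0.0, 0.095, 0.996, -0.0]
wrist_force: [-2.1, 0.7, 5.3]
opening: 0.37
grasp_force: 59.5
```

Emit:
{"fn": "move_arm", "kwargs": {
  "plan": [0,0,0.2,0,0,0,0,0,0.8,0,0,0,0,0,1.6,0,0,0,0.4,-0.9,2,0,0,0.1,0.8,-1.8,2,0,0,0.2,1.2,-2.7,2,0,0,0.3,1.6,-3.6,2,0,0,0.384,2,-4.4,2,0,0,0.384,2.24,-4.89,2,0,0,0.384,2.24,-4.89,2,0,0,0.384]
}}

```text
time_s: 26.25
eef_pos: [0.5579, -0.1513, 0.1035]
eef_rot: [0.0, -0.096, 0.995, -0.0]
wrist_force: [-0.3, 0.8, -0.1]
opening: 0.375
grasp_force: 59.7
```

Emit:
{"fn": "move_arm", "kwargs": {
  "plan": [0,0,-0.5,0,0,0,0,0,-0.8,0,0,0,0,0,-0.8,0,0,0,0,0,-0.8,0,0,0]
}}

```text
time_s: 26.75
eef_pos: [0.5576, -0.1492, 0.0637]
eef_rot: [0.0, -0.097, 0.995, -0.0]
wrist_force: [0.1, 0.3, -0.0]
opening: 0.371
grasp_force: 59.7
```

Run:
```python
from h import *
o=ctrl.get_obs(); print(o['eef_pos'],o['eef_rot'],o['opening'],o['grasp_force'])
c=snap('wrist','w9.png'); x=proj(c,[[.564,-.148,.009],[*o['eef_pos'][:2],.009]]); print(x)
im=cv2.imread('pics/w9.png')
for k in x: cv2.drawMarker(im,tuple(int(v) for v in k),(0,0,255),0,14,1)
cv2.imwrite('pics/w9.png',im)
```

```text
[ 0.55762646 -0.14918426  0.06366682] [ 2.71999877e-04 -9.72501717e-02  9.95259915e-01 -1.76460269e-04] 0.371086881788449 59.68061149120331
[[308.61320041 272.1047547 ]
 [308.75854207 261.18232266]]
```

View pics/w9.png

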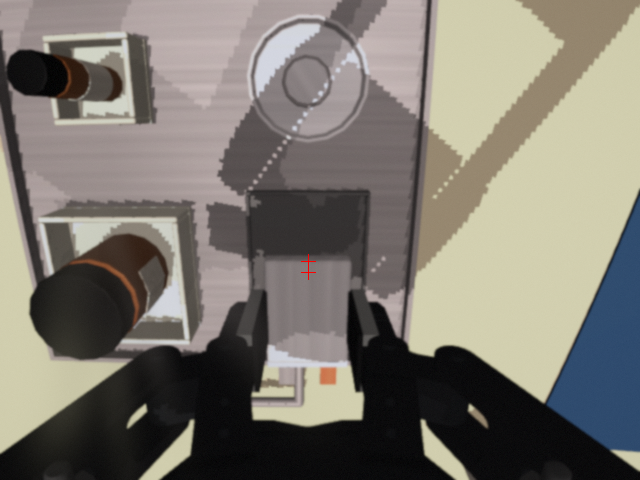

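The pouch is centred over the nest and aligned with it (edges 247 and 370). Lowering.

Emit:
{"fn": "move_arm", "kwargs": {
  "plan": [0,0,-0.6,0,0,0,0,0,-1,0,0,0,0,0,-1.1,0,0,0,0,0,-1.12,0,0,0,0,0,-1.12,0,0,0,0,0,-1.12,0,0,0]
}}

```text
time_s: 27.55
eef_pos: [0.5579, -0.1498, 0.0078]
eef_rot: [0.001, -0.097, 0.995, -0.0]
wrist_force: [0.5, 1.2, -0.7]
opening: 0.372
grasp_force: 59.7
```

Emit:
{"fn": "move_arm", "kwargs": {
  "plan": [0,0,-0.02,0,0,0,0,0,-0.025,0,0,0,0,0,-0.025,0,0,0]
}}

```text
time_s: 27.92
eef_pos: [0.5577, -0.1496, 0.0064]
eef_rot: [0.0, -0.097, 0.995, -0.0]
wrist_force: [-1.7, 0.9, 5.1]
opening: 0.375
grasp_force: 60.3
```

Contact. Releasing and lifting away.

Emit:
{"fn": "move_arm", "kwargs": {
  "plan": [0,0,0,0,0,0,0,0,0,0,0,0,0,0,0,0,0,0,0,0,0,0,0,0,0,0,0.3,0,0,0,0,0,1,0,0,0,0,0,2,0,0,0,0,0,3,0,0,0,0,1,3.5,0,0,0,0,2,3.5,0,0,0],
  "grip": 46
}}

```text
time_s: 29.18
eef_pos: [0.5593, -0.0494, 0.1853]
eef_rot: [0.003, -0.096, 0.995, -0.001]
wrist_force: [0.8, 0.6, -0.4]
opening: 0.538
grasp_force: 0.0
```

Emit:
{"fn": "move_arm", "kwargs": {
  "plan": [0,1,0,0,0,0,0,2,0,0,0,0,0,2,0,0,0,0,0,2,0,0,0,0]
}}

```text
time_s: 29.68
eef_pos: [0.5575, 0.0504, 0.1816]
eef_rot: [0.0, -0.097, 0.995, -0.0]
wrist_force: [-0.4, 0.7, -0.5]
opening: 0.539
grasp_force: 0.0
```

Run:
```python
from h import *
s=snap('scene','s10.png'); d=snap('side','d10.png')
f=lambda n,y,h,x,w:cv2.resize(cv2.imread('pics/'+n)[y:y+h,x:x+w],(400,310))
cv2.imwrite('pics/m10.png',np.hstack([f('s10.png',180,100,140,130),f('d10.png',120,110,290,150)]))
```

```text
(no output)
```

View pics/m10.png

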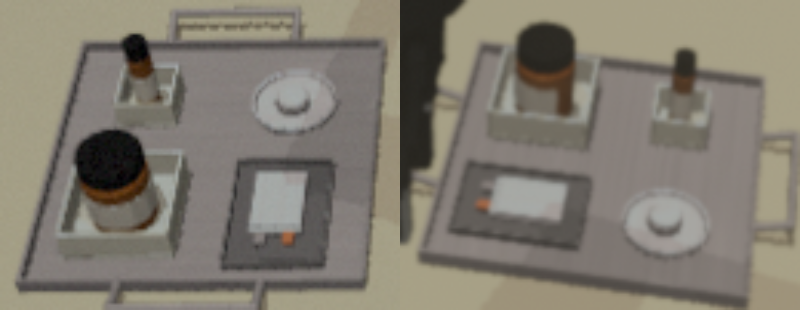

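Both views show all four items in place: the jar and vial upright in their pots, the coin flat in the pan, and the pouch flat and lengthwise in the nest. Handing in.

```bash
python3 -c "from bench import ctrl; print(ctrl.hand_in())"
```

```text
the job is handed in; nothing more can be done
None
```

The job is handed in: the jar, vial, coin cell and pouch cell were each set down in their places in the tray, in the order asked, by about 30 s of the 104 s allowed, and I never gripped or moved the open jar or the steel ring.

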